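Take the depth of a blind bore with a rod gauge

TASK

Take the depth of the narrow, deep bore in the aluminium block with the rod gauge from its stand: gently lower the rod into that bore, not the wide shallow counterbore, until it stands on the bottom, and let go of it so that it rests there by its own weight. Then take the gauge by its stop bar and slide the bar down the rod until it lies on the block's top face, and only after that fold the lock lever down flat onto the bar to hold the stop. Leave the gauge standing in the bore like that, and leave the oil stone, the marker pen and the screwdriver where they lie.

Things in the scene. Friction and masses are not known exactly. Their poses are not given: they have to be found in the camera images.
- gauge_head (a point): centre of the gauge's flat-sided steel head, 14 mm (x) by 16 mm (y) and 22 mm high, the top 22 mm of the gauge. Take the gauge here with the fingers closing along this frame's x (across the stop bar). Gauge frame: z up along the rod, y along the stop bar towards the lock lever. At the start the gauge stands upright in its stand. It weighs about 180 g
- gauge_tip (a point): lower end of the gauge's rod, same axes as gauge_head and 89 mm below it; the whole gauge is 100 mm long, the rod 10 mm in diameter with a small chamfer at its flat end, so it stands upright by itself on a flat bottom
- stop_foot (a point): underside of the sliding stop bar on the rod's axis; x, y, z as the gauge's. The bar is dark steel, 16 mm wide (x), 12 mm thick (z), reaching to y = -65 mm on the plain arm and +59 mm on the arm with the lever; a 24 x 26 mm boss in its middle is 16 mm high. Friction of about 3 N holds it wherever it is slid on the rod
- stop_grip (a point): centre of the bar's plain arm (the arm without a lever), 48 mm from the rod's axis (y = -48 mm), 6 mm above the bar's underside: the place to take the bar from above, fingers closing along x over its 16 mm width
- stop (a joint): how far the stop bar has slid down the rod, m: 0 = up against the head (its underside then 62 mm above the rod's tip), at most 0.045; starts at 0.002 to 0.008. Its underside touches the block's face when this is 0.062 less the bore's depth
- lock_lever (a joint): angle of the steel lock lever on the stop bar, rad: 0 = folded flat on the bar (locked), 0.65 to 0.95 at the start (raised). It stays where it is left; pressing its pad down takes about 2 N
- lever_pad (a point): top of the pad (16 x 12 mm) at the free end of the lock lever, 34 mm from its hinge. The hinge pin runs along x, 19 mm from the rod's axis on the +y arm and 15.5 mm above the bar's underside; with the lever flat the pad's top lies 53 mm from the rod's axis and 19 mm above the bar's underside
- bore_mouth (a point): centre of the mouth of the narrow bore, level with the block's top face, z up. The block is aluminium, fixed, 120 (x) by 90 (y) by 56 mm high; its middle lies 22 mm from here in -x. The bore is 11.4 mm in diameter with a 2 mm chamfer at its mouth. The other hole, 52 mm from here in -x, is a counterbore 29 mm wide and 12 mm deep: not the one to measure
- bore_bottom (a point): centre of the flat bottom of the narrow bore; its depth below bore_mouth is 32 to 44 mm and differs from start to start
- bore_floor: the floor of the narrow bore; origin at the centre of its upper face
- stand_socket (a point): mouth of the socket in the gauge's stand (40 mm high, round foot 72 mm across, square black socket 32 mm wide), fixed; the rod stands 28 mm deep in it at the start
- gauge: the whole rod gauge; origin at the rod's tip, axes as gauge_head
- oil_stone: green dressing stone stick 25 x 100 x 13 mm lying between stand and block, loose: leave it
- marker: marker pen 17 x 135 x 16 mm near the front edge, loose: leave it
- driver: screwdriver 22 x 159 x 21 mm near the front edge, loose: leave it
Not all that is in view belongs to the job. Leave any blue or pink look-alike of the gauge alone.

How it is judged (in metres and radians):
On the way, in this order (a step that is already met when the one before it is completed fails the run):
1. the rod stands on the bottom of the narrow bore, let go, its stop bar still raised and the lock lever still up (z of gauge_tip in the frame of bore_bottom below 0.0015 m and horizontal distance between gauge_tip and bore_bottom below 0.004 m and angle between gauge_tip's own z axis and vertical below 0.08 rad and contact force between the fingers and gauge below 0.05 N and z of stop_foot in the frame of bore_mouth above 0.004 m and value of joint lock_lever above 0.4 rad), for 0.2 s.
2. the stop bar lies on the block's face, the rod still on the bottom and the lock lever still up (z of gauge_tip in the frame of bore_bottom below 0.0015 m and horizontal distance between gauge_tip and bore_bottom below 0.004 m and angle between gauge_tip's own z axis and vertical below 0.08 rad and z of stop_foot in the frame of bore_mouth below 0.002 m and value of joint lock_lever above 0.4 rad), for 0.2 s.
At the end, for the whole second after the job is handed in: the gauge stands at rest in the narrow bore, rod tip within 1.5 mm of its bottom and upright within 0.08 rad, stop bar within 2 mm of the block's face, lock lever within 0.1 rad of flat, nothing held (z of gauge_tip in the frame of bore_bottom below 0.0015 m and horizontal distance between gauge_tip and bore_bottom below 0.004 m and angle between gauge_tip's own z axis and vertical below 0.08 rad and z of stop_foot in the frame of bore_mouth below 0.002 m and contact force between the fingers and gauge below 0.05 N and value of joint lock_lever below 0.1 rad and linear speed of gauge below 0.02 m/s); the robot touches nothing.
It fails at once if the rod is rammed onto the bore's bottom (more than 60 N) (contact force between gauge and bore_floor above 60 N).
It fails at once if the rod is dropped into the bore (it moves faster than 0.35 m/s there) (horizontal distance between gauge_tip and bore_mouth below 0.005 m and z of gauge_tip in the frame of bore_mouth below 0 m and linear speed of gauge above 0.35 m/s).
It fails at once if the oil stone is moved more than 30 mm (distance of oil_stone from where it was at the start of the episode above 0.03 m).
It fails at once if the marker pen is moved more than 30 mm (distance of marker from where it was at the start of the episode above 0.03 m).
It fails at once if the screwdriver is moved more than 30 mm (distance of driver from where it was at the start of the episode above 0.03 m).
It also fails if it takes over 58 s, if anything falls off the work surface, if the arm or the gripper's body presses on something with over 40 N, if the wrist force passes 120 N, or if a joint passes its speed limit or range.

ROBOT

A 6-joint arm with a two-finger parallel gripper is mounted at the origin on a cart in front of the work surface, level with it; the furniture and walls round the work are solid. World frame = base frame: x ahead of the robot, y to its left, z up, the work surface at z = 0. Lengths are in mm, angles in rad, forces in N, time in s.
With the tool pointing down it reaches from about 350 to 925 mm from the base axis. Payload 6.4 kg.
Tool frame: the origin (TCP) lies between the finger pads; the fingertips stand 8 mm ahead of it and the grasp point (between the pads) lies 11 mm behind it (bot.tips_ahead is the distance from the TCP to the fingertips, in mm); z points along the fingers, y is the line along which they close (so a half turn about z gives the same grasp; the last joint's range is limited). The gripper opens to 94 mm and grips with 3 to 60 N. Pads are 16 mm wide; open, the fingers measure 119 mm over their backs; the gripper's body (75 mm by 177 mm) begins 78 mm behind the grasp point.
Start: joints at [1.087, 0.245, 1.558, -0, 1.339, -0.174], TCP at [198.161, 619.069, 213.455] pointing down, gripper open.
Joint ranges: [-3.13, 3.13], [-1.02, 2.26], [0.13, 2.54], [-0.95, 4.09], [0.21, 2.88], [-2.74, 2.74]. Speed limits (rad/s): [2.57, 2.57, 3.14, 3.14, 3.14, 3.14].

INTERFACE

Orientations are given as a unit quaternion [w, x, y, z].
In Python, from rig import bot gives the robot as it stands. The module is installed in compiled form; this text tells all that it offers.
- The arm moves only by the tool arm_command, never from a script. Its arguments are lists of equal length, an entry for each row: "gripper": the opening, from -1 (shut) to 1 (fully open); "dp": the shift along the tool's x, y, z normalised to -1 to 1, where 1 is 250 mm, a list of three; "roll": the turn about the tool's z normalised to -1 to 1, where 1 is pi/4 rad. A call has 1 to 12 rows; each row shifts and turns the commanded pose from where the row before left it, along the tool's axes as they then stand; what a row does not reach is not made up. A row lasts 1/12 s, in which the tool goes at most 41.7 mm and 7.16 degrees, less where a joint would pass 70% of its speed; a pose out of reach is approached as far as the arm can. A call with a number of a shift or a turn outside -1 to 1 is refused whole. A call with a gripper value outside its range is refused whole. The fingers move at their own pace and stop on an object; "grip_force" is the grip in N (left out, the last holds). Time passes only in rows, so rows that do not move let the fingers close. It gives the time, the measured TCP pose, the force, the opening and the grip force at its end, in the units of the state.
- bot.get_state(): the state, without advancing time (a new reading comes with each control period).
- bot.get_image(name): name is "side" or "top"; returns a dict with "color" (400x640x3 uint8, blue, green, red), "fovy" (degrees; the focal length in pixels is half the picture's height over the tangent of half this angle, whatever the lens; pixels are square), "cx", "cy" (the principal point, pixels), "R" (3x3) and "t" (3): a world point X has camera coordinates R X + t. Camera axes: x right, y down, z forward; pixel columns grow to the right and rows downward; lengths in mm; the calibration is good to about 2 mm. A picture is of the moment at which its call begins. There is no depth.
- bot.job_done(): hands the job in; it is judged then, once.
The state is a dict: "time_s": time; "qpos": joint angles; "qd": joint speeds; "effort": joint torques, N m; "eef_pos": TCP position; "tcp_rot": TCP orientation; "force": force on the tool from outside, world axes, zero at the start; "moment": the same for the moment, N m; "finger_gap": finger opening in mm; "gripper_force": force on a finger pad.
Only numpy, scipy, OpenCV 4.12 (cv2) and the standard library are available. Lean on these libraries where they do the work, as an engineer would, in place of code of your own. Each camera call takes 0.05 s, during which the arm holds its last target. There are 200 camera calls.

## Working session

There is one attempt and no reset: what is moved stays moved. The work goes in short steps, Python scripts to look and compute and a tool call to move; the robot and the scene stay as the last step left them, time stands still between calls to the robot, and variables do not carry over. Pictures are saved under pics/ and viewed, at most 10 in all, crops included, and the job is handed in when it is done.

Besides the shell and the picture viewer there is one more tool, called after "Request:" as a command line: name --pt "numbers of a row" for each row, then --argument value for the rest. arm_command: Moves the arm, as the interface text tells. Its arguments: {"type":"object","properties":{"gripper":{"type":"array"},"dp":{"type":"array"},"roll":{"type":"array"},"grip_force":{"type":"number"}},"required":["gripper","dp","roll"]}

```bash
mkdir -p pics; cat > h.py <<'E'
import numpy as np, cv2
from rig import bot
def cam(n):
    im=bot.get_image(n); f=200/np.tan(np.radians(im['fovy'])/2)
    return im,f
def ray(im,u,v,z):
    f=200/np.tan(np.radians(im['fovy'])/2);R=np.array(im['R']);t=np.array(im['t'])
    d=R.T@np.array([(u-im['cx'])/f,(v-im['cy'])/f,1]);c=-R.T@t
    return c+d*(z-c[2])/d[2]
def proj(im,X):
    f=200/np.tan(np.radians(im['fovy'])/2);p=np.array(im['R'])@np.array(X,float)+np.array(im['t'])
    return np.array([im['cx']+f*p[0]/p[2],im['cy']+f*p[1]/p[2]])
E
python3 - <<'E'
from h import *
s=bot.get_state();print(s)
for n in('top','side'):
    im,f=cam(n);print(n,f,im['cx'],im['cy'],-np.array(im['R']).T@im['t'],np.array(im['R']).round(3).tolist())
    cv2.imwrite(f'pics/{n}0.png',im['color'])
E
```

```text
{'time_s': 0.0, 'qpos': array([ 1.08688671e+00,  2.45766131e-01,  1.55897530e+00,  1.06527079e-06,
        1.33870631e+00, -1.74065180e-01]), 'qd': array([-0.00060179, -0.00200233,  0.00046915, -0.00109141, -0.00123909,
       -0.00071656]), 'effort': array([ 1.07678534e-03, -4.15817285e+01, -3.14612246e+01,  6.86239125e-02,
        3.29465512e-02, -1.39608974e-04]), 'eef_pos': array([197.89404599, 618.54215287, 212.39683034]), 'tcp_rot': array([-3.00165332e-04,  1.54303303e-01,  9.88023092e-01, -8.77630688e-04]), 'force': array([ 0.37072445,  0.67393548, -0.49765636]), 'moment': array([ 0.01068398, -0.06653069, -0.03818515]), 'gripper_force': 0.0, 'finger_gap': 93.65615326518216}
top 457.7415521293885 321.1147856065338 194.1267689441886 [ 416.7276272    92.17207542 1123.04242573] [[0.027, -0.999, 0.026], [-0.999, -0.028, -0.041], [0.042, -0.025, -0.999]]
side 463.2261042712614 325.17467146093577 197.23653152902514 [  482.45920246 -1054.29674753   605.59388253] [[1.0, 0.024, 0.019], [0.027, -0.409, -0.912], [-0.014, 0.912, -0.41]]
```

View pics/top0.png

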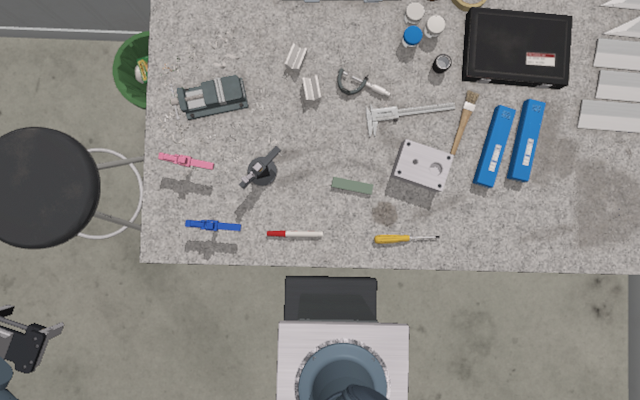

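View pics/side0.png

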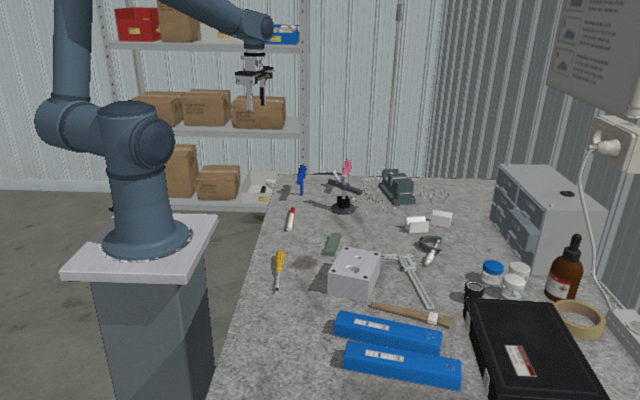

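Candidates for the gauge in the top view are pink at (186,160), blue (213,226) and dark steel (261,168). The dark steel one fits because it stands in the black stand. The block is at (423,165), with two holes. I'll enlarge these to confirm.

```bash
python3 - <<'E'
from h import *
t=cv2.imread('pics/top0.png');s=cv2.imread('pics/side0.png')
a=cv2.resize(t[138:208,221:301],(400,350),interpolation=cv2.INTER_CUBIC)
b=cv2.resize(t[133:203,383:463],(400,350),interpolation=cv2.INTER_CUBIC)
c=cv2.resize(s[165:221,312:376],(400,350)[:2],interpolation=cv2.INTER_CUBIC)[:250]
c=cv2.resize(s[165:215,305:385],(400,250),interpolation=cv2.INTER_CUBIC)
d=cv2.resize(s[240:305,315:395][:50],(400,250),interpolation=cv2.INTER_CUBIC)
cv2.imwrite('pics/c1.png',np.vstack([np.hstack([a,b]),np.hstack([c,d])]))
E
```

```text
(no output)
```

View pics/c1.png

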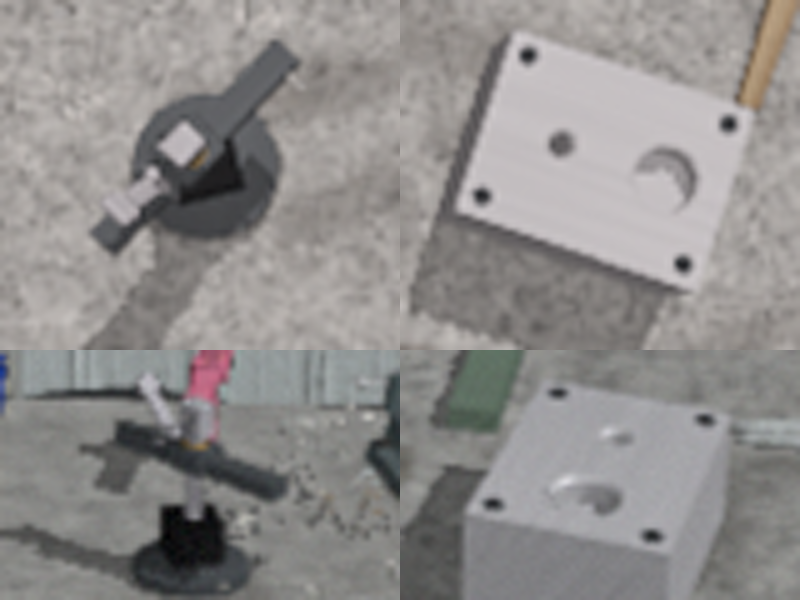

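```bash
python3 - <<'E'
from h import *
T,_=cam('top');S,_=cam('side')
def P(x,y,z): return ray(T,221+(x-2)/5,138+(y-2)/5,z)
def B(x,y,z): return ray(T,383+(x-402)/5,133+(y-2)/5,z)
h=P(183,144,112);a=P(289,52,81);b=P(102,243,81)
print('head',h,'plain',a,'lever',b,np.linalg.norm(a-b),'axis at 65/124',a+(b-a)*65/124)
d=b-a;print('y dir deg',np.degrees(np.arctan2(d[1],d[0])))
m=B(562,144,56);c=B(667,178,56);print('bore',m,'cb',c,np.linalg.norm(m-c),np.degrees(np.arctan2(*(m-c)[1::-1])))
for q in((512,32),(752,108),(690,292),(458,212)):print(B(*q,56))
st=P(208,165,0);print('foot center',P(208,165,5))
# side check
for n,X in(('head top',[*h[:2],112]),('bore',m),('cb',c),('plain',a),('lever',b)):
    u,v=proj(S,X);print(n,(u,v))
print('expected side: headtop',305+193/5,165+52/5,'bore',315+(620-402)/5,240+(437-352)/5,'plain',305+280/5,165+(485-352)/5)
E
```

```text
head [516.46537329 209.37295425 112.        ] plain [563.06556234 166.11202399  81.        ] lever [473.36869327 248.1475009   81.        ] 121.55388843357407 axis at 65/124 [516.04704226 209.11449173  81.        ]
y dir deg 137.5544084923474
bore [ 544.64810609 -153.75261567   56.        ] cb [ 530.04810027 -203.76619012   56.        ] 52.10103452496393 73.72637367389095
[ 596.93862507 -129.09385109   56.        ]
[ 564.37805675 -243.62011837   56.        ]
[ 476.60009992 -215.52424557   56.        ]
[ 511.14402688 -105.23584057   56.        ]
foot center [517.09103379 209.27784886   5.        ]
head top (np.float64(344.1016541923672), np.float64(174.58499583670442))
bore (np.float64(357.78508312780383), np.float64(256.7129164916192))
cb (np.float64(351.9442772455601), np.float64(268.7094031542695))
plain (np.float64(360.18062757207935), np.float64(190.61252957022688))
lever (np.float64(329.33946260468974), np.float64(179.0763031116444))
expected side: headtop 343.6 175.4 bore 358.6 257.0 plain 361.0 191.6
```

The dark gauge and the block geometry check out: the hole spacing measures 52.1 mm, and the side view agrees within about 1 px. Moving above the gauge.

Request:
arm_command --gripper '[1, 1, 1, 1, 1, 1, 1, 1, 1, 1, 1, 1]' --pt "-0.107 -0.0733 0" --pt "-0.107 -0.0733 0" --pt "-0.107 -0.0733 0" --pt "-0.107 -0.0733 0" --pt "-0.107 -0.0733 0" --pt "-0.107 -0.0733 0" --pt "-0.107 -0.0733 0" --pt "-0.107 -0.0733 0" --pt "-0.107 -0.0733 0" --pt "-0.107 -0.0733 0" --pt "-0.107 -0.0733 0" --pt "-0.107 -0.0733 0" --roll '[0, 0, 0, 0, 0, 0, 0, 0, 0, 0, 0, 0]'

```text
time_s: 1.2
eef_pos: [437.5, 310.4, 213.4]
tcp_rot: [0.0, 0.154, 0.988, 0.0]
force: [0.2, 1.1, 1.0]
finger_gap: 94.1
gripper_force: 0.0
```

Request:
arm_command --gripper '[1, 1, 1, 1, 1, 1, 1, 1, 1, 1, 1]' --pt "-0.107 -0.0733 0" --pt "-0.107 -0.0733 0" --pt "-0.107 -0.0733 0" --pt "-0.107 -0.0733 0" --pt "0 0 0" --pt "0 0 0" --pt "0 0 0" --pt "0 0 0" --pt "0 0 0" --pt "0 0 0" --pt "0 0 0" --roll '[0, 0, 0, 0, 0.137, 0.137, 0.137, 0.137, 0, 0, 0]'

```text
time_s: 2.12
eef_pos: [516.3, 209.4, 213.4]
tcp_rot: [-0.0, 0.361, 0.933, -0.0]
force: [-0.1, 0.4, -0.0]
finger_gap: 94.3
gripper_force: 0.0
```

Request:
arm_command --gripper '[1, 1, 1, 1, 1, 0, -0.4, -0.4, -0.4, -0.4]' --pt "0 0 0.11" --pt "0 0 0.11" --pt "0 0 0.11" --pt "0 0 0.11" --pt "0 0 0.0176" --pt "0 0 0" --pt "0 0 0" --pt "0 0 0" --pt "0 0 0" --pt "0 0 0" --roll '[0, 0, 0, 0, 0, 0, 0, 0, 0, 0]' --grip_force 6

```text
time_s: 2.95
eef_pos: [517.5, 209.6, 100.8]
tcp_rot: [0.001, 0.362, 0.932, 0.001]
force: [0.1, 0.2, -0.9]
finger_gap: 64.2
gripper_force: 0.0
```

```bash
python3 - <<'E'
from h import *
s=bot.get_state();print(s['eef_pos'],s['force'],s['finger_gap'])
T,_=cam('top');S,_=cam('side')
a=cv2.resize(T['color'][138:208,221:301],(400,350),interpolation=cv2.INTER_CUBIC)
c=cv2.resize(S['color'][150:220,305:385],(400,350),interpolation=cv2.INTER_CUBIC)
cv2.imwrite('pics/c2.png',np.hstack([a,c]))
E
```

```text
[517.475398   209.57344087 100.75147227] [ 0.13579023  0.19429966 -0.91130743] 64.22477060679105
```

View pics/c2.png

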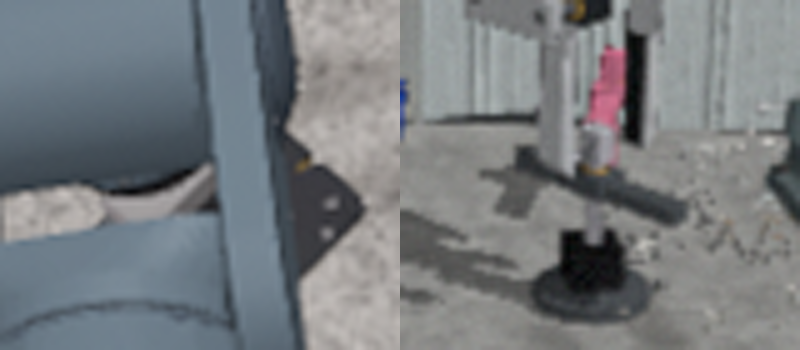

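The fingers straddle the head at side pixel (344,179), clear of the bar and lever. Closing.

Request:
arm_command --gripper '[-1, -1, -1, -1, -1, -1, -1, -1, -1, -1]' --pt "0 0 0" --pt "0 0 0" --pt "0 0 0" --pt "0 0 0" --pt "0 0 0" --pt "0 0 0" --pt "0 0 0" --pt "0 0 0" --pt "0 0 0" --pt "0 0 0" --roll '[0, 0, 0, 0, 0, 0, 0, 0, 0, 0]' --grip_force 6

```text
time_s: 3.88
eef_pos: [516.4, 209.4, 99.0]
tcp_rot: [-0.0, 0.362, 0.932, 0.0]
force: [0.3, 0.4, -0.8]
finger_gap: 13.7
gripper_force: 6.0
```

Request:
arm_command --gripper '[-1, -1, -1, -1, -1, -1, -1, -1, -1, -1]' --pt "0 0 0" --pt "0 0 0" --pt "0 0 -0.03" --pt "0 0 -0.04" --pt "0 0 -0.05" --pt "0 0 -0.05" --pt "0 0 -0.05" --pt "0 0 -0.05" --pt "0 0 0" --pt "0 0 0" --roll '[0, 0, 0, 0, 0, 0, 0, 0, 0, 0]' --grip_force 25

```text
time_s: 4.72
eef_pos: [517.0, 209.4, 167.9]
tcp_rot: [0.001, 0.362, 0.932, 0.001]
force: [-0.3, -0.1, -1.6]
finger_gap: 13.7
gripper_force: 25.0
```

Request:
arm_command --gripper '[-1, -1, -1, -1, -1, -1, -1, -1, -1, -1, -1, -1]' --pt "-0.0759 -0.0711 0" --pt "-0.0759 -0.0711 0" --pt "-0.0759 -0.0711 0" --pt "-0.0759 -0.0711 0" --pt "-0.0759 -0.0711 0" --pt "-0.0759 -0.0711 0" --pt "-0.0759 -0.0711 0" --pt "-0.0759 -0.0711 0" --pt "-0.0759 -0.0711 0" --pt "-0.0759 -0.0711 0" --pt "-0.0759 -0.0711 0" --pt "-0.0759 -0.0711 0" --roll '[0, 0, 0, 0, 0, 0, 0, 0, 0, 0, 0, 0]'

```text
time_s: 5.72
eef_pos: [539.9, -102.7, 165.5]
tcp_rot: [-0.001, 0.362, 0.932, 0.0]
force: [0.0, 0.2, -1.6]
finger_gap: 13.8
gripper_force: 25.0
```

Request:
arm_command --gripper '[-1, -1, -1, -1, -1, -1]' --pt "-0.0759 -0.0711 0" --pt "-0.0759 -0.0711 0" --pt "0 0 0" --pt "0 0 0.03" --pt "0 0 0" --pt "0 0 0" --roll '[0, 0, 0, 0, 0, 0]'

```text
time_s: 6.22
eef_pos: [543.8, -152.1, 157.6]
tcp_rot: [-0.001, 0.361, 0.932, 0.0]
force: [0.3, 0.1, -1.9]
finger_gap: 13.7
gripper_force: 25.0
```

```bash
python3 - <<'E'
from h import *
s=bot.get_state();print(s['eef_pos'],s['tcp_rot'],s['force'],s['finger_gap'])
T,_=cam('top');S,_=cam('side')
a=cv2.resize(T['color'][133:203,383:463],(400,350),interpolation=cv2.INTER_CUBIC)
c=cv2.resize(S['color'][205:275,320:400],(400,350),interpolation=cv2.INTER_CUBIC)
cv2.imwrite('pics/c3.png',np.hstack([a,c]))
e=s['eef_pos']
for z in (e[2]-87,56):print(proj(S,[e[0],e[1],z]))
print('bore',proj(S,[544.6,-153.8,56]))
E
```

```text
[ 543.7863892  -152.13732984  157.55513629] [-1.48521501e-03  3.61222353e-01  9.32478490e-01  2.67093334e-04] [ 0.3397334   0.09623007 -1.94855024] 13.655283249122018
[357.68263761 250.75872689]
[357.37518167 256.32563411]
bore [357.76459784 256.72334691]
```

View pics/c3.png

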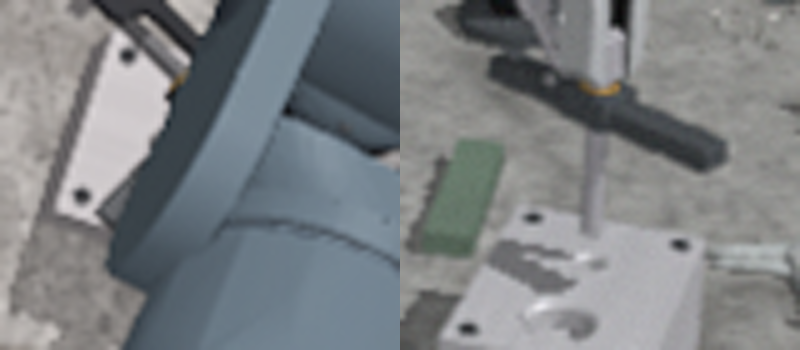

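The side view shows the rod tip at (358.1,251.4), just above the bore mouth at about (357.5,256.5), within the chamfer's capture range. Lowering into it while watching the force.

Request:
arm_command --gripper '[-1, -1, -1, -1, -1, -1, -1, -1]' --pt "0 0 0.015" --pt "0 0 0.015" --pt "0 0 0.015" --pt "0 0 0.008" --pt "0 0 0.008" --pt "0 0 0.008" --pt "0 0 0" --pt "0 0 0" --roll '[0, 0, 0, 0, 0, 0, 0, 0]' --grip_force 12

```text
time_s: 6.98
eef_pos: [544.7, -153.6, 141.7]
tcp_rot: [-0.0, 0.362, 0.932, 0.0]
force: [-0.5, -0.5, -0.7]
finger_gap: 14.1
gripper_force: 12.0
```

Request:
arm_command --gripper '[-1, -1, -1, -1, -1]' --pt "0 0 0.006" --pt "0 0 0.006" --pt "0 0 0.006" --pt "0 0 0" --pt "0 0 0" --roll '[0, 0, 0, 0, 0]'

```text
time_s: 7.4
eef_pos: [544.6, -153.5, 137.1]
tcp_rot: [-0.0, 0.362, 0.932, 0.0]
force: [0.9, 0.2, -1.7]
finger_gap: 13.9
gripper_force: 12.0
```

The tip is in the bore and moving freely.

Request:
arm_command --gripper '[-1, -1, -1, -1, -1, -1, -1, -1]' --pt "0 0 0.015" --pt "0 0 0.015" --pt "0 0 0.015" --pt "0 0 0.015" --pt "0 0 0.015" --pt "0 0 0.015" --pt "0 0 0" --pt "0 0 0" --roll '[0, 0, 0, 0, 0, 0, 0, 0]'

```text
time_s: 8.07
eef_pos: [544.5, -153.5, 114.4]
tcp_rot: [-0.0, 0.362, 0.932, 0.0]
force: [-0.2, 0.9, -1.6]
finger_gap: 14.1
gripper_force: 12.0
```

Request:
arm_command --gripper '[-1, -1, -1, -1, -1]' --pt "0 0 0.004" --pt "0 0 0.004" --pt "0 0 0.004" --pt "0 0 0" --pt "0 0 0" --roll '[0, 0, 0, 0, 0]' --grip_force 6

```text
time_s: 8.48
eef_pos: [544.7, -153.5, 111.8]
tcp_rot: [-0.0, 0.362, 0.932, -0.0]
force: [-0.2, 0.5, -1.5]
finger_gap: 13.9
gripper_force: 6.0
```

Request:
arm_command --gripper '[-1, -1, -1, -1, -1]' --pt "0 0 0.004" --pt "0 0 0.004" --pt "0 0 0.002" --pt "0 0 0" --pt "0 0 0" --roll '[0, 0, 0, 0, 0]'

```text
time_s: 8.9
eef_pos: [544.7, -153.5, 109.2]
tcp_rot: [-0.0, 0.362, 0.932, 0.0]
force: [-0.5, 0.2, -1.4]
finger_gap: 13.4
gripper_force: 6.0
```

Request:
arm_command --gripper '[-1, -1, -1, -1]' --pt "0 0 0.004" --pt "0 0 0.004" --pt "0 0 0" --pt "0 0 0" --roll '[0, 0, 0, 0]'

```text
time_s: 9.23
eef_pos: [544.6, -153.5, 107.2]
tcp_rot: [-0.0, 0.362, 0.932, 0.0]
force: [-0.4, -0.0, -1.4]
finger_gap: 13.6
gripper_force: 6.0
```

Request:
arm_command --gripper '[-1, -1, -1, -1]' --pt "0 0 0.004" --pt "0 0 0.004" --pt "0 0 0" --pt "0 0 0" --roll '[0, 0, 0, 0]'

```text
time_s: 9.57
eef_pos: [544.6, -153.5, 105.2]
tcp_rot: [-0.0, 0.362, 0.932, -0.0]
force: [-0.5, 0.2, -1.9]
finger_gap: 14.1
gripper_force: 6.0
```

Request:
arm_command --gripper '[-1, -1, -1, -1]' --pt "0 0 0.004" --pt "0 0 0.002" --pt "0 0 0" --pt "0 0 0" --roll '[0, 0, 0, 0]'

```text
time_s: 9.9
eef_pos: [544.7, -153.5, 103.8]
tcp_rot: [-0.0, 0.362, 0.932, -0.0]
force: [-0.2, -0.8, -1.7]
finger_gap: 13.9
gripper_force: 6.0
```

Request:
arm_command --gripper '[-1, -1, -1, -1]' --pt "0 0 0.004" --pt "0 0 0.002" --pt "0 0 0" --pt "0 0 0" --roll '[0, 0, 0, 0]'

```text
time_s: 10.23
eef_pos: [544.7, -153.5, 102.2]
tcp_rot: [-0.0, 0.362, 0.932, 0.0]
force: [0.6, -0.4, -2.3]
finger_gap: 13.8
gripper_force: 6.0
```

Request:
arm_command --gripper '[-1, -1, -1, -1]' --pt "0 0 0.004" --pt "0 0 0.002" --pt "0 0 0" --pt "0 0 0" --roll '[0, 0, 0, 0]'

```text
time_s: 10.57
eef_pos: [545.2, -153.8, 101.6]
tcp_rot: [0.001, 0.362, 0.932, -0.0]
force: [-0.1, 0.6, 3.7]
finger_gap: 13.5
gripper_force: 6.0
```

The rod is on the bottom: the force changed by about +5.5 N. Opening.

Request:
arm_command --gripper '[-0.2, -0.2, -0.2, -0.2, -0.2, -0.2, -0.2, -0.2]' --pt "0 0 0" --pt "0 0 0" --pt "0 0 0" --pt "0 0 0" --pt "0 0 0" --pt "0 0 0" --pt "0 0 0" --pt "0 0 0" --roll '[0, 0, 0, 0, 0, 0, 0, 0]'

```text
time_s: 11.23
eef_pos: [544.7, -153.5, 100.8]
tcp_rot: [-0.0, 0.362, 0.932, 0.0]
force: [-0.2, 0.6, -0.5]
finger_gap: 37.8
gripper_force: 0.0
```

Request:
arm_command --gripper '[-0.2, -0.2, -0.2, -0.2, -0.2, -0.2, -0.2, -0.2]' --pt "0 0 -0.05" --pt "0 0 -0.08" --pt "0 0 -0.07" --pt "-0.08 0 0" --pt "-0.08 0 0" --pt "-0.032 0 0" --pt "0 0 0" --pt "0 0 0" --roll '[0, 0, 0, 0, 0, 0, 0, 0]'

```text
time_s: 11.9
eef_pos: [579.8, -185.7, 150.8]
tcp_rot: [-0.0, 0.362, 0.932, 0.0]
force: [-0.1, 0.0, -0.6]
finger_gap: 37.5
gripper_force: 0.0
```

```bash
python3 - <<'E'
from h import *
s=bot.get_state();print(s['eef_pos'],s['tcp_rot'],s['force'],s['finger_gap'])
T,_=cam('top');S,_=cam('side')
a=cv2.resize(T['color'][133:203,383:463],(400,350),interpolation=cv2.INTER_CUBIC)
c=cv2.resize(S['color'][205:275,320:400],(400,350),interpolation=cv2.INTER_CUBIC)
cv2.imwrite('pics/c4.png',np.hstack([a,c]))
E
```

```text
[ 579.81753395 -185.73003918  150.75055934] [-4.44002233e-04  3.61782852e-01  9.32262282e-01  8.81179796e-05] [-0.05654742  0.03627157 -0.61627526] 37.498939561039016
```

View pics/c4.png

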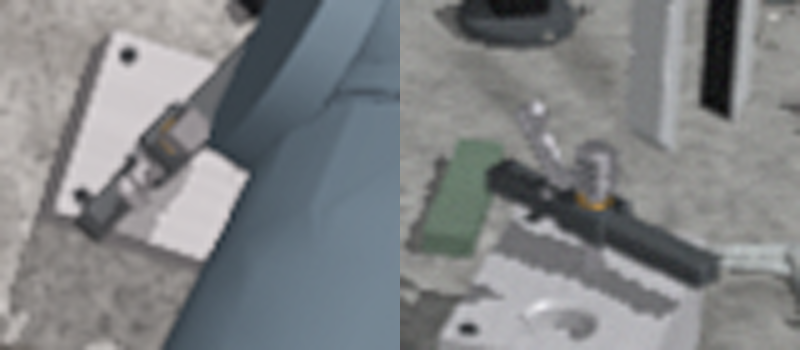

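Gauge is upright in the narrow bore, bar raised (side crop boss ~(600,215)) and lever up at (540,110), so step 1 is met. The tool is over the plain arm. Descending so the tips overlap the bar, then gripping.

Request:
arm_command --gripper '[-0.2, -0.2, -0.2, -0.2, -1, -1, -1, -1, -1, -1, -1, -1]' --pt "0 0 0.09" --pt "0 0 0.09" --pt "0 0 0.07" --pt "0 0 0.021" --pt "0 0 0" --pt "0 0 0" --pt "0 0 0" --pt "0 0 0" --pt "0 0 0" --pt "0 0 0" --pt "0 0 0" --pt "0 0 0" --roll '[0, 0, 0, 0, 0, 0, 0, 0, 0, 0, 0, 0]' --grip_force 10

```text
time_s: 13.0
eef_pos: [580.9, -186.4, 84.0]
tcp_rot: [0.001, 0.362, 0.932, -0.0]
force: [1.0, -1.3, 2.5]
finger_gap: 16.1
gripper_force: 10.0
```

Request:
arm_command --gripper '[-1, -1, -1]' --pt "0 0 0" --pt "0 0 0" --pt "0 0 0" --roll '[0, 0, 0]' --grip_force 40

```text
time_s: 13.25
eef_pos: [580.5, -186.1, 83.3]
tcp_rot: [0.0, 0.362, 0.932, -0.0]
force: [1.7, -1.6, 2.5]
finger_gap: 15.5
gripper_force: 40.0
```

```bash
python3 - <<'E'
from h import *
s=bot.get_state();print(s['eef_pos'],s['tcp_rot'],s['force'],s['moment'],s['finger_gap'])
S,_=cam('side')
c=cv2.resize(S['color'][205:275,320:400],(640,560),interpolation=cv2.INTER_CUBIC)
cv2.imwrite('pics/c5.png',c)
E
```

```text
[ 580.50757412 -186.10605549   83.32962664] [ 4.85165216e-04  3.61714848e-01  9.32288652e-01 -4.32577513e-05] [ 1.66611838 -1.60535781  2.45793479] [-0.2604928  -0.38133388 -0.03419867] 15.525708465439884
```

View pics/c5.png

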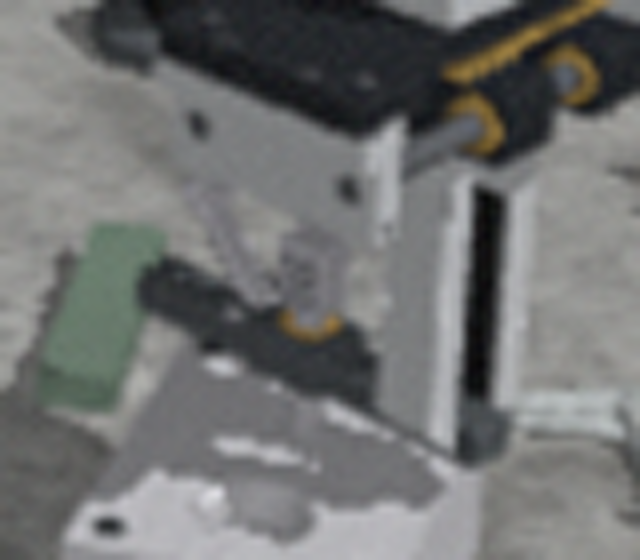

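The bar is gripped on its plain arm (16 mm gap) and still about 15 mm above the face. Sliding it down.

Request:
arm_command --gripper '[-1, -1, -1, -1, -1, -1, -1, -1, -1, -1]' --pt "0 0 0.004" --pt "0 0 0.005" --pt "0 0 0.005" --pt "0 0 0.005" --pt "0 0 0.005" --pt "0 0 0.005" --pt "0 0 0.005" --pt "0 0 0.004" --pt "0 0 0" --pt "0 0 0" --roll '[0, 0, 0, 0, 0, 0, 0, 0, 0, 0]' --grip_force 40

```text
time_s: 14.13
eef_pos: [579.9, -185.8, 73.3]
tcp_rot: [-0.0, 0.362, 0.932, 0.0]
force: [1.3, -1.1, 1.1]
finger_gap: 15.4
gripper_force: 40.0
```

Request:
arm_command --gripper '[-1, -1, -1, -1, -1]' --pt "0 0 0.004" --pt "0 0 0.004" --pt "0 0 0" --pt "0 0 0" --pt "0 0 0" --roll '[0, 0, 0, 0, 0]'

```text
time_s: 14.55
eef_pos: [580.0, -185.8, 71.4]
tcp_rot: [-0.0, 0.362, 0.932, 0.0]
force: [1.9, -0.2, 1.8]
finger_gap: 15.5
gripper_force: 40.0
```

Request:
arm_command --gripper '[-1, -1, -1, -1]' --pt "0 0 0.004" --pt "0 0 0.002" --pt "0 0 0" --pt "0 0 0" --roll '[0, 0, 0, 0]'

```text
time_s: 14.88
eef_pos: [580.1, -185.9, 70.0]
tcp_rot: [-0.0, 0.362, 0.932, 0.0]
force: [1.7, -1.0, 2.3]
finger_gap: 15.3
gripper_force: 40.0
```

Request:
arm_command --gripper '[-1, -1, -1, -1]' --pt "0 0 0.003" --pt "0 0 0.002" --pt "0 0 0" --pt "0 0 0" --roll '[0, 0, 0, 0]'

```text
time_s: 15.22
eef_pos: [580.1, -185.9, 68.7]
tcp_rot: [-0.0, 0.362, 0.932, 0.0]
force: [1.4, -0.8, 2.4]
finger_gap: 15.4
gripper_force: 40.0
```

Request:
arm_command --gripper '[-1, -1, -1, -1]' --pt "0 0 0.003" --pt "0 0 0.001" --pt "0 0 0" --pt "0 0 0" --roll '[0, 0, 0, 0]'

```text
time_s: 15.55
eef_pos: [580.2, -186.0, 68.4]
tcp_rot: [-0.0, 0.362, 0.932, -0.0]
force: [-0.3, -0.3, 4.9]
finger_gap: 15.5
gripper_force: 40.0
```

Request:
arm_command --gripper '[-1, -1, -1, -1, -1]' --pt "0 0 0.003" --pt "0 0 0.001" --pt "0 0 0" --pt "0 0 0" --pt "0 0 0" --roll '[0, 0, 0, 0, 0]'

```text
time_s: 15.97
eef_pos: [580.3, -186.0, 68.3]
tcp_rot: [-0.0, 0.362, 0.932, -0.0]
force: [-3.6, 0.6, 11.4]
finger_gap: 15.6
gripper_force: 40.0
```

The bar is on the face (force rising, no further travel). Releasing, rising and checking.

Request:
arm_command --gripper '[-0.3, -0.3, -0.3, -0.3, -0.3, -0.3, -0.3, -0.3, -0.3, -0.3]' --pt "0 0 0" --pt "0 0 0" --pt "0 0 0" --pt "0 0 0" --pt "0 0 -0.05" --pt "0 0 -0.09" --pt "0 0 -0.1" --pt "0 0 -0.1" --pt "0 0 0" --pt "0 0 0" --roll '[0, 0, 0, 0, 0, 0, 0, 0, 0, 0]' --grip_force 20

```text
time_s: 16.8
eef_pos: [581.2, -186.4, 154.0]
tcp_rot: [0.002, 0.362, 0.932, -0.0]
force: [0.2, -0.4, -1.9]
finger_gap: 32.9
gripper_force: 0.0
```

```bash
python3 - <<'E'
from h import *
s=bot.get_state();print(s['eef_pos'],s['force'],s['finger_gap'])
T,_=cam('top');S,_=cam('side')
a=cv2.resize(T['color'][133:203,383:463],(400,350),interpolation=cv2.INTER_CUBIC)
c=cv2.resize(S['color'][205:275,320:400],(400,350),interpolation=cv2.INTER_CUBIC)
cv2.imwrite('pics/c6.png',np.hstack([a,c]))
E
```

```text
[ 581.17673751 -186.42695321  154.00977162] [ 0.21973024 -0.37295407 -1.92028263] 32.85942924173185
```

View pics/c6.png

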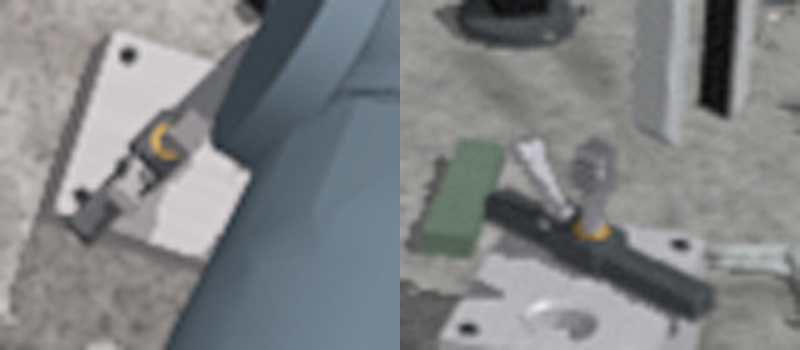

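Request:
arm_command --gripper '[-1, -1, -1, -1, -1, -1, -1]' --pt "0.1 0 0" --pt "0.1 0 0" --pt "0.1 0 0" --pt "0.08 0 0" --pt "0 0 0" --pt "0 0 0" --pt "0 0 0" --roll '[0, 0, 0, 0, 0, 0, 0]' --grip_force 20

```text
time_s: 17.48
eef_pos: [510.1, -122.2, 151.2]
tcp_rot: [-0.0, 0.362, 0.932, -0.0]
force: [0.7, -0.5, -0.6]
finger_gap: 0.5
gripper_force: 0.0
```

```bash
python3 - <<'E'
from h import *
s=bot.get_state();print(s['eef_pos'],s['force'],s['finger_gap'])
T,_=cam('top')
e=ray(T,383+(83-2)/5,133+(232-2)/5,68);p=ray(T,383+(133-2)/5,133+(184-2)/5,85)
o=np.array([544.6,-153.7])
for n,q in(('end',e),('lever',p)):
    d=q[:2]-o;print(n,q,np.linalg.norm(d),np.degrees(np.arctan2(d[1],d[0])))
E
```

```text
[ 510.14567078 -122.17494479  151.1928872 ] [ 0.67615836 -0.54200902 -0.56157453] 0.497118615726214
end [ 501.11087098 -114.85726049   68.        ] 58.31005707268786 138.23005449342187
lever [ 522.410896   -134.06496893   85.        ] 29.629221749600397 138.49453966676975
```

The yaw is unchanged (138°) and the tool is over the pad. Pressing the lever down.

Request:
arm_command --gripper '[-1, -1, -1, -1, -1, -1, -1, -1, -1, -1, -1, -1]' --pt "0 0 0.08" --pt "0 0 0.06" --pt "0 0 0.012" --pt "0 0 0.012" --pt "0 0 0.012" --pt "0 0 0.012" --pt "0 0 0.012" --pt "0 0 0.012" --pt "0 0 0.012" --pt "0 0 0.012" --pt "0 0 0.012" --pt "0 0 0" --roll '[0, 0, 0, 0, 0, 0, 0, 0, 0, 0, 0, 0]'

```text
time_s: 18.53
eef_pos: [509.9, -122.0, 89.1]
tcp_rot: [-0.0, 0.362, 0.932, -0.0]
force: [-0.7, -0.4, -0.4]
finger_gap: 0.5
gripper_force: 0.1
```

Request:
arm_command --gripper '[-1, -1, -1, -1]' --pt "0 0 0.006" --pt "0 0 0.006" --pt "0 0 0" --pt "0 0 0" --roll '[0, 0, 0, 0]'

```text
time_s: 18.87
eef_pos: [510.0, -121.9, 86.7]
tcp_rot: [0.0, 0.362, 0.932, -0.0]
force: [0.7, -1.0, 0.1]
finger_gap: 0.4
gripper_force: 0.0
```

Request:
arm_command --gripper '[-1, -1, -1, -1, -1]' --pt "0 0 0.006" --pt "0 0 0.004" --pt "0 0 0.002" --pt "0 0 0" --pt "0 0 0" --roll '[0, 0, 0, 0, 0]'

```text
time_s: 19.28
eef_pos: [510.0, -121.9, 83.7]
tcp_rot: [0.0, 0.362, 0.932, -0.0]
force: [0.3, -0.2, 0.7]
finger_gap: 0.6
gripper_force: 0.0
```

Request:
arm_command --gripper '[-1, -1, -1, -1]' --pt "0 0 0.004" --pt "0 0 0" --pt "0 0 0" --pt "0 0 0" --roll '[0, 0, 0, 0]'

```text
time_s: 19.62
eef_pos: [510.1, -121.9, 83.1]
tcp_rot: [0.0, 0.362, 0.932, -0.0]
force: [-2.4, 1.5, 4.0]
finger_gap: 0.6
gripper_force: 2.1
```

Request:
arm_command --gripper '[-1, -1, -1, -1]' --pt "0 0 0.004" --pt "0 0 0.002" --pt "0 0 0" --pt "0 0 0" --roll '[0, 0, 0, 0]'

```text
time_s: 19.95
eef_pos: [510.2, -121.9, 82.7]
tcp_rot: [-0.0, 0.362, 0.932, -0.0]
force: [-6.0, 3.2, 12.4]
finger_gap: 0.2
gripper_force: 6.2
```

Request:
arm_command --gripper '[-1, -1, -1, -1, -1, -1, -1, -1, -1, -1]' --pt "0 0 -0.03" --pt "0 0 -0.08" --pt "0 0 -0.1" --pt "0 0 -0.15" --pt "0.15 0.0 0" --pt "0.15 0.0 0" --pt "0.15 0 0" --pt "0 0 0" --pt "0 0 0" --pt "0 0 0" --roll '[0, 0, 0, 0, 0, 0, 0, 0, 0, 0]'

```text
time_s: 20.78
eef_pos: [427.5, -46.3, 171.7]
tcp_rot: [0.001, 0.362, 0.932, -0.0]
force: [-0.2, -0.4, -0.3]
finger_gap: 0.6
gripper_force: 0.0
```

```bash
python3 - <<'E'
from h import *
s=bot.get_state();print(s['time_s'],s['eef_pos'],s['force'])
T,_=cam('top');S,_=cam('side')
a=cv2.resize(T['color'][133:203,383:463],(400,350),interpolation=cv2.INTER_CUBIC)
c=cv2.resize(S['color'][205:275,320:400],(400,350),interpolation=cv2.INTER_CUBIC)
cv2.imwrite('pics/c7.png',np.hstack([a,c]))
E
```

```text
20.7833 [427.54030731 -46.33059505 171.68776248] [-0.22069244 -0.38506341 -0.25938369]
```

View pics/c7.png

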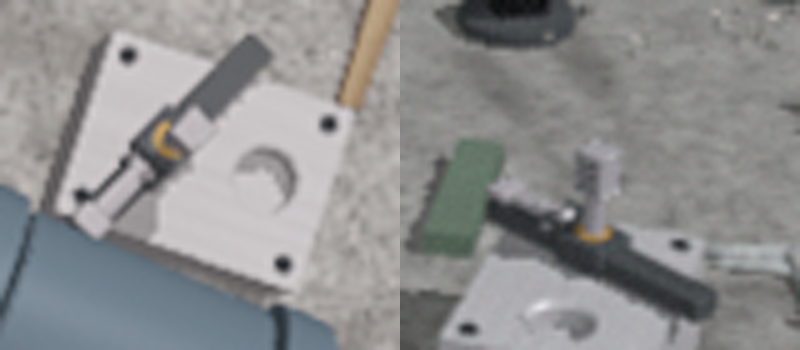

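```bash
python3 - <<'E'
from h import *
S,_=cam('side')
o=np.array([544.6,-153.7]);d=np.array([-.742,.67])
for z in(75,78.5):
    u,v=proj(S,[*(o+53*d),z]);print('pad crop',z,(u-320)*5+402,(v-205)*5+2)
u,v=proj(S,[*o,114.5]);print('headtop',(u-320)*5+402,(v-205)*5+2)
print(cv2.imread('pics/c7.png')[176:206:2,508].mean(1).round())
E
```

```text
pad crop 75 504.61908893778326 182.27803598681615
pad crop 78.5 504.86597511548365 175.65926814406848
headtop 597.1558714889029 146.54226095607567
[140. 142. 151. 161. 165. 166. 169. 174. 174. 170. 160. 143. 128. 108.
  84.]
```

The pad sits at or below its flat position, the head is upright, and the arm is clear. Handing in.

```bash
python3 -c "
from rig import bot
print(bot.job_done())"
```

```text
the job is handed in; nothing more can be done
None
```

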